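# Set the lamp attenuator to its third click

### The arm

A 6-joint arm with a two-finger parallel gripper is mounted at the origin on the work surface. World frame = base frame: x ahead of the robot, y to its left, z up, the work surface at z = 0. Lengths are in m, angles in rad, forces in N, time in s.
With the tool pointing down it reaches from about 0.35 to 0.975 m from the base axis. Payload 4.9 kg.
Tool frame: the origin (TCP) lies midway between the tips of the shut fingers; the grasp point (between the pads) lies 19 mm behind it; z points along the fingers, y is the line along which they close (so a half turn about z gives the same grasp; the last joint's range is limited). The gripper opens to 85 mm and grips with 20 to 120 N. Pads are 22 mm wide; open, the fingers measure 114 mm over their backs; the gripper's body (76 mm by 85 mm) begins 54 mm behind the grasp point. The pads swing forward as they close: fully open they stand 13 mm farther back than shut.
Start: joints at [-1.373, 0.053, 1.613, -0, 1.476, -0.119], TCP at [0.195, -0.594, 0.197] pointing down, gripper open.
Joint ranges: [-3.01, 3.01], [-1.01, 2.22], [0.06, 2.58], [-1.02, 4.17], [0.09, 2.62], [-3.14, 3.14]. Speed limits (rad/s): [2.57, 2.57, 3.14, 3.14, 3.14, 3.14].

### API

Orientations are given as a rotation vector (axis times angle).
In Python, from station import ctrl, optics, job gives the robot as it stands.
- The arm moves only by the shell command python3 -m jog 'ROWS' [OPENING] [FORCE]. ROWS is JSON, a list of rows, each a list of 2 entries, a list of its own where there are three numbers: the shift along the tool's x, y, z in m, then the turn, a rotation vector about the tool's x, y, z in rad. A call has 1 to 5 rows; each row is the pose to reach, as a shift and turn from the pose commanded when the call began, along the tool's axes at that moment; what a row does not reach only later rows make up. A row lasts 1/10 s, in which the tool goes at most 50 mm and 8.59 degrees, less where a joint would pass 70% of its speed; a pose out of reach is approached as far as the arm can. A call with a gripper value outside its range is refused whole. OPENING is the opening, from 0 (shut) to 1 (fully open), set as the call begins (- or left out, the last holds). The fingers move at their own pace and stop on an object; FORCE is the grip in N (left out, the last holds). Time passes only in rows, so rows that repeat a pose let the fingers close. It gives the time, the measured TCP pose, the force, the opening and the grip force at its end, in the units of the state.
- ctrl.get_obs(): the state, without advancing time (a new reading comes with each control period).
- optics.get_image(name): name is "scene" or "top" or "wrist"; returns a dict with "image" (420x560x3 uint8, blue, green, red), "fx", "fy", "cx", "cy" (pixels), "rvec" (rotation vector, rad) and "tvec" (3), from world to camera coordinates, as OpenCV has them; the wrist camera has in their place "mount" (4x4, takes a point from camera to tool coordinates, whose origin is the TCP and whose axes are the flange's). Camera axes: x right, y down, z forward; pixel columns grow to the right and rows downward; lengths in m; the calibration is good to about 2 mm. The wrist camera is an equidistant fisheye: a pixel r from the principal point sees the ray r / f radians off the axis. A picture is of the moment at which its call begins: read the wrist's pose just before it. There is no depth.
- job.finish_job(): hands the job in; it is judged then, once.
The state is a dict: "t": time; "q": joint angles; "dq": joint speeds; "effort": joint torques, N m; "tool_pos": TCP position; "tool_rot": TCP orientation; "contact_force": force on the tool from outside, world axes, zero at the start; "wrist_torque": the same for the moment, N m; "opening": finger opening in m; "grip_force": force on a finger pad.
Only numpy, scipy, OpenCV 4.12 (cv2) and the standard library are available. Lean on these libraries where they do the work, as an engineer would, in place of code of your own. Each camera call takes 0.05 s, during which the arm holds its last target. There are 200 camera calls.

### The job

Set the microscope lamp's attenuator, the black paddle lever in the slot on top of the white lamp house: with the fingertips, push it gently fully home to the end of the slot with the round screw head, then push it back the other way three clicks and leave it resting in the third notch from home (home itself is not a click), never letting it go on into the fourth. Only push it, do not pinch it, and leave the thin steel shutter pin and all the things standing around where they are.

Things in the scene. Friction and masses are not known exactly. Their poses are not given: they have to be found in the camera images.
- lamphouse: White lamp house fixed to the bench: 200 mm (its x) by 240 mm (its y) by 100 mm high. Origin: centre of its underside; z up; its yaw is within 0.5 rad of the world's. On its flat top a straight slot runs along its y on the line x = -45 mm, in a bare metal strip 40 mm wide, free apart from the lever. Vent ribs on its -y side, a round black light port (33 mm long) on its +y side.
- home_end (a point): Round steel screw head, 16 mm across and 3 mm high (this point: centre of its top), on the lamp house's metal strip just beyond the slot's home end, which is the lamp house's -y end. The lever when home stands 29 mm from it.
- filter_lever (a joint): Lever's travel from home, m: 0 = home (stop and notch), growing to the lamp house's +y, end 0.070. Notches (clicks) every 0.014: first 0.014, second 0.028, third 0.042, then 0.056, 0.070. Starts in or between the first and second. Leaving a notch takes about 6 to 7 N, falling to nothing 7 mm on; then it snaps by itself into the next notch, 7 mm ahead of the finger, and stays. The stop at home is firm.
- lever_top (a point): Centre of the top edge of the attenuator lever, an upright black paddle standing out of the slot: 26 mm wide across the slot, rising 44 mm above the lamp house's top (144 mm above the bench); along the slot 14 mm thick between 5 and 35 mm above the lamp house's top, 6 mm thick elsewhere. Moves with the lever; axes as the lamp house.
- pad_home_face (a point): Centre of the lever's flat face that looks towards the home end (face 26 mm across the slot, 30 mm high; this point is 20 mm above the lamp house's top and 7 mm from the paddle's mid-plane). Push here to send the lever away from home.
- pad_far_face (a point): Centre of the lever's opposite face, looking away from the home end; same size and height. Push here to send the lever home.
- shutter_top (a point): Top of the shutter pin, a thin round steel pin 8 mm across and 14 mm high in its own short slot on the lamp house's top, 80 mm behind the lever's slot, towards the far end. Slides easily along that slot; to be left as it is.
- dust_cap_mid (a point): Black plastic dust cap, 38 mm across, 18 mm high, lying on top of the lamp house well behind the slot; point at its centre, half-way up. Loose bystander.
- oil_bottle_mid (a point): Small amber immersion-oil bottle with black cap, 32 mm across, 62 mm high, standing beside the lamp house's home-end side (its own -y); point at its centre, half-way up. Loose bystander.
- petri_dish_mid (a point): Closed clear petri dish, 92 mm across, 16 mm high, lying beside the lamp house's far-end side (its own +y); point at its centre, half-way up. Loose bystander.
- reagent_bottle_mid (a point): Amber reagent bottle with cap, 60 mm across, 117 mm high, to the right of the lamp house; point at its centre, half-way up. Loose bystander.
- slide_box_mid (a point): Grey box of microscope slides, 100 x 160 x 34 mm, to the right of and behind the lamp house; point at its centre, half-way up. Loose bystander.
- tally_counter_mid (a point): Steel hand tally counter, 46 mm across, 36 mm high, to the right of the lamp house; point at its centre, half-way up. Loose bystander.

How it is judged:
By the outcome, as a careful person would: the job done as asked, in the order asked, and still so for the second after the job is handed in, with the robot touching nothing.
It also fails if it takes over 67 s, if anything falls off the work surface, if the arm or the gripper's body presses on something with over 40 N, if the wrist force passes 120 N, or if a joint passes its speed limit or range.

## Working session

There is one attempt and no reset: what is moved stays moved. The work goes in short steps, Python scripts to look and compute and a shell command to move; the robot and the scene stay as the last step left them, time stands still between calls to the robot, and variables do not carry over. Pictures are saved under pics/ and viewed, at most 10 in all, crops included, and the job is handed in when it is done.

```bash
mkdir -p pics; ls
python3 - <<'E'
from station import ctrl, optics
import cv2,pickle
s=ctrl.get_obs();print(s)
for n in("scene","top"):
    d=optics.get_image(n);pickle.dump(d,open(n+".pkl","wb"));cv2.imwrite(f"pics/{n}.png",d["image"]);print(n,d["fx"],d["fy"],d["cx"],d["cy"],d["rvec"],d["tvec"])
E
```

```text
pics
{'t': 0.0, 'q': array([-1.37297966e+00,  5.33908642e-02,  1.61431547e+00,  1.63160889e-06,
        1.47596619e+00, -1.19001795e-01]), 'dq': array([-3.37686621e-05,  1.16423257e-03, -8.76711957e-04, -1.96115629e-03,
        5.00612484e-04,  2.71971232e-03]), 'effort': array([ 1.00858142e-03, -3.93676937e+01, -3.70179069e+01,  2.69324727e-05,
        7.06518869e-03, -4.88907645e-06]), 'tool_pos': array([ 0.19457809, -0.59320963,  0.19582917]), 'tool_rot': array([-3.10020600e+00, -4.95250461e-01,  1.26079988e-04]), 'contact_force': array([-0.14970789, -0.51087745, -0.16070361]), 'wrist_torque': array([-0.02803691,  0.03674952,  0.0187076 ]), 'grip_force': 0.0, 'opening': 0.08558375375160193}
scene 439.38379376597965 439.38379376597965 284.80700461819265 206.71300701229558 [ 1.52265609  2.10101336 -0.81070549] [ 0.22930464 -0.30520001  1.32773154]
top 381.0077986494683 381.0077986494683 273.80960902120125 210.46004904928085 [ 2.07617454 -2.14001001  0.19147016] [-0.05279226  0.55175265  0.92000592]
```

View pics/scene.png

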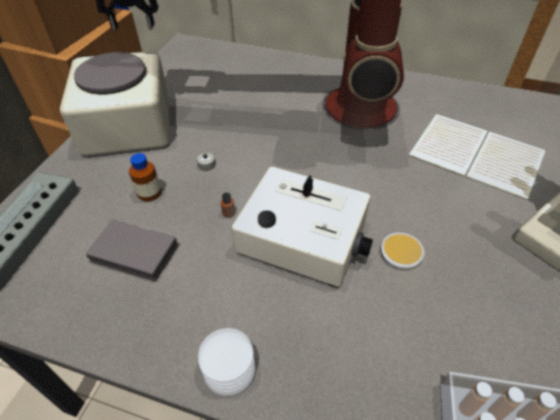

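View pics/top.png

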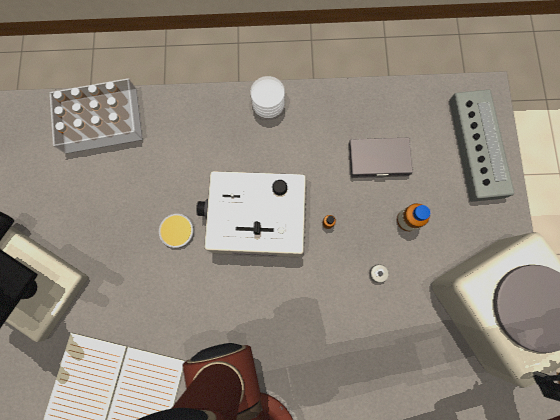

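The scene view shows the lamp house at about (305,220), with the lever at (308,187) and the screw head near (283,187). In the top view the lever is at about (257,228), the screw head at about (281,229), home to the right, and the oil bottle at (329,221). Next I'll zoom in and measure.

```bash
cat > h.py <<'E'
import numpy as np,cv2,pickle
from scipy.spatial.transform import Rotation as R
def ray(d,u,v):
    M=R.from_rotvec(d["rvec"]).as_matrix();t=np.array(d["tvec"])
    return -M.T@t, M.T@np.array([(u-d["cx"])/d["fx"],(v-d["cy"])/d["fy"],1])
def plane(d,u,v,z):
    c,r=ray(d,u,v);return c+r*(z-c[2])/r[2]
def two(d1,p1,d2,p2):
    (c1,r1),(c2,r2)=ray(d1,*p1),ray(d2,*p2)
    s=np.linalg.lstsq(np.c_[r1,-r2],c2-c1,rcond=None)[0]
    a,b=c1+s[0]*r1,c2+s[1]*r2;return (a+b)/2,np.linalg.norm(a-b)
def proj(d,p):
    return cv2.projectPoints(np.array([p],float),np.array(d["rvec"]),np.array(d["tvec"]),np.array([[d["fx"],0,d["cx"]],[0,d["fy"],d["cy"]],[0,0,1.]]),None)[0].ravel()
E
python3 - <<'E'
from h import *
t=pickle.load(open("top.pkl","rb"));s=pickle.load(open("scene.pkl","rb"))
a=cv2.resize(t["image"][165:260,195:345],None,fx=5.3,fy=5.3,interpolation=cv2.INTER_CUBIC)[:,:795]
cv2.imwrite("pics/a.png",a)
b=cv2.resize(s["image"][160:285,225:385],None,fx=4.8,fy=4.8,interpolation=cv2.INTER_CUBIC)
cv2.imwrite("pics/b.png",b)
m=(t["image"].min(2)>170).astype(np.uint8);m[:165]=0;m[260:]=0;m[:,:195]=0;m[:,320:]=0
c=max(cv2.findContours(m,0,2)[0],key=cv2.contourArea)
r=cv2.minAreaRect(c);print(r)
for p in cv2.boxPoints(r):print(p,plane(t,*p,0.1))
E
```

```text
((254.79302978515625, 211.79617309570312), (97.72340393066406, 78.69981384277344), 2.0454084873199463)
[204.558   249.37706] [0.4509966  0.09838425 0.1       ]
[207.36691 170.7274 ] [0.64729902 0.09289726 0.1       ]
[305.02808 174.21529] [ 0.62982458 -0.15013315  0.1       ]
[302.21915 252.86494] [ 0.43564705 -0.13483995  0.1       ]
```

View pics/a.png

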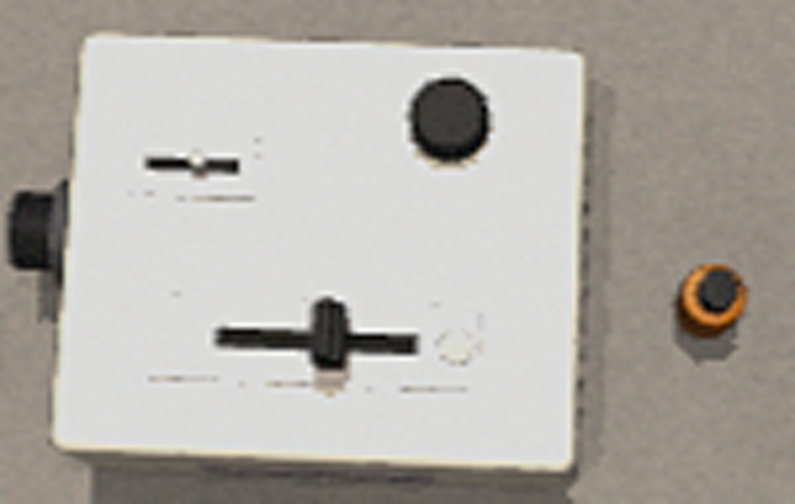

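View pics/b.png

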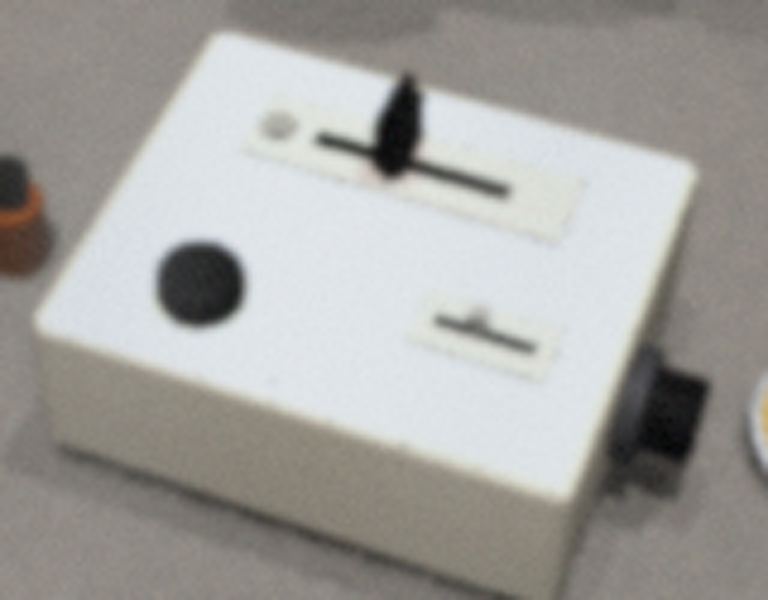

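Crop a shows the screw head at (457,345), slot ends at (218,337) and (416,345), and the lever top near (328,330). In crop b the screw is at (279,124), the slot ends at (318,137) and (510,191), and the lever top at (408,77).

Run:
```python
from h import *
from station import ctrl
t=pickle.load(open("top.pkl","rb"));s=pickle.load(open("scene.pkl","rb"))
A=lambda x,y:(195+(x+.5)/5.3-.5,165+(y+.5)/5.3-.5)
B=lambda x,y:(225+(x+.5)/4.8-.5,160+(y+.5)/4.8-.5)
P={}
for n,a,b,z in [("screw",(457,345),(279,124),.103),("slotH",(416,345),(318,137),.1),("slotF",(218,337),(510,191),.1),("levtop",(328,330),(408,76),.144)]:
    p=plane(t,*A(*a),z);q=plane(s,*B(*b),z);P[n]=(p+q)/2;print(n,p.round(4),q.round(4),two(t,A(*a),s,B(*b)))
cor=[plane(t,*A(*a),.1) for a in[(88,38),(582,50),(572,468),(57,445)]]
print(np.round(cor,4),np.mean(cor,0))
f=lambda a,b:np.arctan2(*(a-b)[:2][::-1])-np.pi/2
print("yaws",f(P["slotF"],P["slotH"]),f(P["slotF"],P["screw"]),f(cor[0],cor[1]),f(cor[3],cor[2]))
y=f(P["slotF"],P["screw"]);u=np.array([-np.sin(y),np.cos(y)])
print("lever travel",(P["levtop"]-P["screw"])[:2]@u-.029, "lat",(P["levtop"]-P["screw"])[:2]@np.array([u[1],-u[0]]))
o=ctrl.get_obs();print(R.from_rotvec(o["tool_rot"]).as_matrix().round(3))
from station import optics
print(optics.get_image("wrist")["mount"].round(3))
```

```text
screw [ 0.4924 -0.0857  0.103 ] [ 0.4926 -0.0841  0.103 ] (array([ 0.49230324, -0.08501569,  0.10247446]), np.float64(0.0015046427637276216))
slotH [ 0.4935 -0.0671  0.1   ] [ 0.4922 -0.0657  0.1   ] (array([ 0.49312162, -0.06629267,  0.10076651]), np.float64(0.0017059774938237497))
slotF [0.5    0.0231 0.1   ] [0.4977 0.0251 0.1   ] (array([0.49948056, 0.02413281, 0.10145902]), np.float64(0.002402140610207506))
levtop [ 0.4946 -0.0299  0.144 ] [ 0.486 -0.027  0.144] (array([ 0.49299056, -0.02785995,  0.1502101 ]), np.float64(0.005074263166767359))
[[ 0.6443  0.0833  0.1   ]
 [ 0.6304 -0.1486  0.1   ]
 [ 0.4356 -0.1355  0.1   ]
 [ 0.4529  0.0965  0.1   ]] [ 0.54077086 -0.02609566  0.1       ]
yaws -0.0666135151584919 -0.058057003616903025 -0.05989679111861479 -0.07465109650753243
lever travel 0.02725356593761896 lat -0.0054983272094338564
[[ 0.95   0.312 -0.   ]
 [ 0.312 -0.95   0.002]
 [ 0.    -0.002 -1.   ]]
[[ 0.    -0.961 -0.276  0.071]
 [ 1.     0.     0.     0.001]
 [-0.    -0.276  0.961 -0.176]
 [ 0.     0.     0.     1.   ]]
```

```bash
cat > g.py <<'E'
import sys
from h import *
from station import ctrl
# slot coordinates: s = travel from home along u, l = lateral (world +x-ish), z world; prints state and tool-frame delta to target
S0=np.array([.4925,-.085]);Y=-.066;u=np.array([-np.sin(Y),np.cos(Y)]);w=np.array([u[1],-u[0]])
o=ctrl.get_obs();M=R.from_rotvec(o["tool_rot"]);p=np.array(o["tool_pos"])
print("t",o["t"],"s",((p[:2]-S0)@u-.029).round(4),"lat",((p[:2]-S0)@w).round(4),"z",p[2].round(4),"F",np.array(o["contact_force"]).round(1),"open",round(o["opening"],4))
if len(sys.argv)>1:
    s,z=map(float,sys.argv[1:3])
    T=np.r_[S0+u*(s+.029),z]
    G=R.from_matrix(np.c_[np.r_[u,0],np.r_[u[1],-u[0],0],[0,0,-1.]])
    print("shift",M.inv().apply(T-p).round(4),"turn",(M.inv()*G).as_rotvec().round(4))
E
python3 -m jog '[[[0.032,-0.032,-0.01],[0,0,-0.08]],[[0.064,-0.064,-0.02],[0,0,-0.16]],[[0.096,-0.096,-0.03],[0,0,-0.24]],[[0.128,-0.128,-0.04],[0,0,-0.32]],[[0.16,-0.16,-0.05],[0,0,-0.4]]]' 0 20; python3 g.py 0.068 0.25
```

```text
t: 0.65
tool_pos: [0.2973, -0.3902, 0.2471]
tool_rot: [-2.94, -1.106, -0.0]
contact_force: [0.6, -0.8, 0.0]
opening: 0.0121
grip_force: 0.0
t 0.65 s -0.3464 lat -0.1747 z 0.2471 F [ 0.6 -0.8  0. ] open 0.0121
shift [ 0.4166 -0.1694 -0.0027] turn [-2.000e-04 -5.000e-04 -7.853e-01]
```

```bash
python3 -m jog '[[[0.042,-0.017,0],[0,0,-0.08]],[[0.084,-0.034,0],[0,0,-0.16]],[[0.126,-0.051,0],[0,0,-0.24]],[[0.168,-0.068,0],[0,0,-0.32]],[[0.21,-0.085,0],[0,0,-0.4]]]'; python3 g.py 0.068 0.25
```

```text
t: 1.15
tool_pos: [0.3997, -0.1881, 0.2469]
tool_rot: [2.662, 1.668, 0.0]
contact_force: [0.6, -0.6, -0.0]
opening: 0.0001
grip_force: 0.0
t 1.15 s -0.138 lat -0.0858 z 0.2469 F [ 0.6 -0.6 -0. ] open 0.0001
shift [ 0.2232  0.0021 -0.0031] turn [ 3.000e-04  1.000e-04 -3.851e-01]
```

```bash
python3 -m jog '[[[0.045,0,0],[0,0,-0.08]],[[0.09,0,0],[0,0,-0.16]],[[0.135,0.001,0],[0,0,-0.24]],[[0.18,0.001,0],[0,0,-0.32]],[[0.223,0.002,0],[0,0,-0.385]]]';python3 -m jog '[[[0,0,0],[0,0,0]],[[0,0,0],[0,0,0]]]'; python3 g.py 0.07 0.113
python3 - <<'E'
from station import optics
import cv2
cv2.imwrite("pics/w1.png",optics.get_image("wrist")["image"])
E
```

```text
t: 1.65
tool_pos: [0.4993, 0.0117, 0.2469]
tool_rot: [2.293, 2.148, -0.0]
contact_force: [-0.0, -1.1, 0.3]
opening: 0.0005
grip_force: 0.0
t: 1.85
tool_pos: [0.4988, 0.0103, 0.2466]
tool_rot: [-2.294, -2.145, 0.002]
contact_force: [-0.2, 0.4, -0.1]
opening: 0.0
grip_force: 0.0
t 1.85 s 0.0665 lat 0.0 z 0.2466 F [-0.2  0.4 -0.1] open 0.0
shift [0.0036 0.0002 0.1336] turn [-0.0012  0.0004 -0.0012]
```

View pics/w1.png

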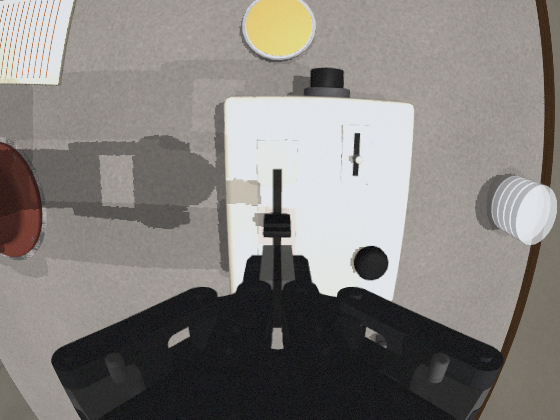

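The wrist view shows the lever at (277,225) with the slot on column 277, in line with the shut fingers, so the lateral alignment is good. I'll descend on the far side.

```bash
python3 -m jog '[[[0.004,0,0.04],[0,0,0]],[[0.004,0,0.08],[0,0,0]],[[0.004,0,0.115],[0,0,0]],[[0.004,0,0.133],[0,0,0]],[[0.004,0,0.133],[0,0,0]]]';python3 -m jog '[[[-0.003,0,0],[0,0,0]],[[-0.006,0,0],[0,0,0]],[[-0.009,0,0],[0,0,0]],[[-0.012,0,0],[0,0,0]],[[-0.012,0,0],[0,0,0]]]'; python3 g.py
```

```text
t: 2.4
tool_pos: [0.4961, 0.0124, 0.1103]
tool_rot: [-2.296, -2.137, 0.008]
contact_force: [0.1, -0.1, 0.3]
opening: -0.0004
grip_force: 0.0
t: 2.9
tool_pos: [0.4989, 0.0011, 0.1149]
tool_rot: [2.296, 2.142, 0.001]
contact_force: [1.1, 0.3, -1.0]
opening: 0.0001
grip_force: 0.0
t 2.9 s 0.0574 lat 0.0007 z 0.1149 F [ 1.1  0.3 -1. ] open 0.0001
```

```bash
for i in 1 ; do python3 -m jog '[[[-0.002,0,0],[0,0,0]],[[-0.004,0,0],[0,0,0]],[[-0.006,0,0],[0,0,0]],[[-0.008,0,0],[0,0,0]],[[-0.008,0,0],[0,0,0]]]'; python3 g.py;  python3 -m jog '[[[-0.001,0,0],[0,0,0]],[[-0.002,0,0],[0,0,0]],[[-0.003,0,0],[0,0,0]],[[-0.004,0,0],[0,0,0]],[[-0.004,0,0],[0,0,0]]]'; python3 g.py; done
```

```text
t: 3.4
tool_pos: [0.4978, -0.0066, 0.114]
tool_rot: [-2.297, -2.143, 0.0]
contact_force: [-0.4, 0.4, 0.3]
opening: -0.0003
grip_force: 0.0
t 3.4 s 0.0496 lat 0.0001 z 0.114 F [-0.4  0.4  0.3] open -0.0003
t: 3.9
tool_pos: [0.4976, -0.0105, 0.1141]
tool_rot: [-2.297, -2.143, 0.0]
contact_force: [0.1, 0.0, -0.4]
opening: -0.0001
grip_force: 0.0
t 3.9 s 0.0457 lat 0.0001 z 0.1141 F [ 0.1  0.  -0.4] open -0.0001
```

```bash
J='python3 -m jog'; for i in 1 ; do python3 -m jog '[[[-0.001,0,0],[0,0,0]],[[-0.002,0,0],[0,0,0]],[[-0.002,0,0],[0,0,0]]]'|grep -v -e tool_rot -e open -e grip;  python3 -m jog '[[[-0.001,0,0],[0,0,0]],[[-0.002,0,0],[0,0,0]],[[-0.002,0,0],[0,0,0]]]'|grep -v -e tool_rot -e open -e grip;  python3 -m jog '[[[-0.001,0,0],[0,0,0]],[[-0.002,0,0],[0,0,0]],[[-0.002,0,0],[0,0,0]]]'|grep -v -e tool_rot -e open -e grip; python3 g.py; done
```

```text
t: 4.2
tool_pos: [0.4974, -0.0125, 0.1141]
contact_force: [0.3, -0.7, 0.6]
t: 4.5
tool_pos: [0.4973, -0.0145, 0.1141]
contact_force: [-0.2, -0.4, 0.1]
t: 4.8
tool_pos: [0.4972, -0.0165, 0.1141]
contact_force: [-0.7, -0.2, 0.5]
t 4.8 s 0.0397 lat 0.0002 z 0.1141 F [-0.7 -0.2  0.5] open -0.0003
```

```bash
for i in 1 ; do python3 -m jog '[[[-0.001,0,0],[0,0,0]],[[-0.002,0,0],[0,0,0]],[[-0.002,0,0],[0,0,0]]]'|grep -v -e tool_rot -e open -e grip;  python3 -m jog '[[[-0.001,0,0],[0,0,0]],[[-0.002,0,0],[0,0,0]],[[-0.002,0,0],[0,0,0]]]'|grep -v -e tool_rot -e open -e grip;  python3 -m jog '[[[-0.001,0,0],[0,0,0]],[[-0.002,0,0],[0,0,0]],[[-0.002,0,0],[0,0,0]]]'|grep -v -e tool_rot -e open -e grip; python3 g.py; done
python3 - <<'E'
from h import *
from station import optics
d=optics.get_image("scene")
a=cv2.resize(d["image"][140:230,250:360],None,fx=5,fy=5,interpolation=cv2.INTER_CUBIC)
w=optics.get_image("wrist")["image"][150:300,220:340]
w=cv2.resize(w,(360,450))
cv2.imwrite("pics/c1.png",a[:450,:]);cv2.imwrite("pics/c1.png",np.hstack([a[:450,50:490],w]))
E
```

```text
t: 5.1
tool_pos: [0.4971, -0.0185, 0.1141]
contact_force: [-0.1, -0.3, -0.8]
t: 5.4
tool_pos: [0.4969, -0.0205, 0.1141]
contact_force: [-0.7, -0.0, 0.2]
t: 5.7
tool_pos: [0.4968, -0.0225, 0.1141]
contact_force: [-0.1, -0.1, -0.1]
t 5.7 s 0.0337 lat 0.0001 z 0.1141 F [-0.1 -0.1 -0.1] open -0.0002
```

View pics/c1.png

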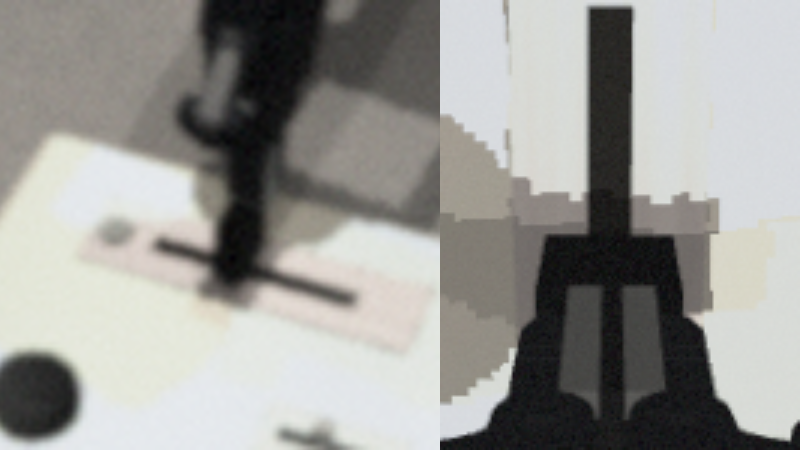

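The scene half shows the lever base still at about (306,195), so it hasn't moved. In the wrist half a black block sits just ahead of the gray fingertips. I'll check this numerically.

Run:
```python
from h import *
from station import ctrl,optics
S0=np.array([.4925,-.085]);Y=-.066;u=np.array([-np.sin(Y),np.cos(Y)]);w=np.array([u[1],-u[0]])
s=pickle.load(open("scene.pkl","rb"));t=pickle.load(open("top.pkl","rb"))
print("cams",ray(s,0,0)[0],ray(t,0,0)[0])
for sv in(.014,.021,.028):
  for z in(.1,.135,.144):
    for l in (-.013,.013):
      P=np.r_[S0+u*(sv+.029)+w*l,z];a=proj(t,P);b=proj(s,P);print(sv,z,l,"cropa",((a-[195,165]+.5)*5.3).round(),"cropb",((b-[225,160]+.5)*4.8).round())
o=ctrl.get_obs();d=optics.get_image("wrist");print({k:d[k] for k in("fx","cx","cy")})
M=R.from_rotvec(o["tool_rot"]).as_matrix();p=o["tool_pos"];m=d["mount"]
def wp(P,M,p):
    c=np.linalg.inv(m)@np.r_[M.T@(P-p),1];r=np.hypot(c[0],c[1]);th=np.arctan2(r,c[2]);return np.array([d["cx"]+d["fx"]*th*c[0]/r,d["cy"]+d["fy"]*th*c[1]/r]).round(1)
print("tcp",wp(p,M,p),"tcp+11x",wp(p+M[:,0]*.011,M,p),"-11x",wp(p-M[:,0]*.011,M,p))
p0=np.array([.4988,.0103,.2466])
for sv in(.014,.021,.028):
    P=np.r_[S0+u*(sv+.029),.144];print(sv,"now",wp(P,M,p),"w1",wp(P,M,p0))
```

```text
cams [1.1321393  0.13207684 0.78065039] [ 0.35667417 -0.08428974  1.00960769]
0.014 0.1 -0.013 cropa [360. 371.] cropb [377. 135.]
0.014 0.1 0.013 cropa [363. 315.] cropb [356. 173.]
0.014 0.135 -0.013 cropa [356. 361.] cropb [379.  79.]
0.014 0.135 0.013 cropa [359. 302.] cropb [358. 118.]
0.014 0.144 -0.013 cropa [355. 358.] cropb [379.  64.]
0.014 0.144 0.013 cropa [358. 299.] cropb [358. 103.]
0.021 0.1 -0.013 cropa [345. 371.] cropb [391. 139.]
0.021 0.1 0.013 cropa [347. 314.] cropb [371. 178.]
0.021 0.135 -0.013 cropa [340. 360.] cropb [394.  83.]
0.021 0.135 0.013 cropa [343. 301.] cropb [373. 122.]
0.021 0.144 -0.013 cropa [339. 357.] cropb [394.  68.]
0.021 0.144 0.013 cropa [342. 298.] cropb [374. 107.]
0.028 0.1 -0.013 cropa [330. 370.] cropb [406. 143.]
0.028 0.1 0.013 cropa [332. 314.] cropb [386. 182.]
0.028 0.135 -0.013 cropa [324. 360.] cropb [409.  87.]
0.028 0.135 0.013 cropa [327. 301.] cropb [388. 126.]
0.028 0.144 -0.013 cropa [323. 357.] cropb [410.  72.]
0.028 0.144 0.013 cropa [326. 297.] cropb [389. 111.]
{'fx': 325.19226210127806, 'cx': 276.8566434562065, 'cy': 204.62549308687198}
tcp [275.8 236.2] tcp+11x [275.8 218.3] -11x [275.8 253.4]
0.014 now [275.5 292.2] w1 [276.4 248. ]
0.021 now [275.4 280.6] w1 [276.4 241.1]
0.028 now [275.4 268.6] w1 [276.4 234.1]
```

```bash
f(){ grep -v -e tool_rot -e open -e grip|tr '\n' ' ';echo; }
python3 -m jog '[[[-0.001,0,0],[0,0,0]]]'|f
python3 -m jog '[[[-0.001,0,0],[0,0,0]]]'|f
python3 -m jog '[[[-0.001,0,0],[0,0,0]]]'|f
python3 -m jog '[[[-0.001,0,0],[0,0,0]]]'|f
python3 -m jog '[[[-0.001,0,0],[0,0,0]]]'|f
python3 -m jog '[[[-0.001,0,0],[0,0,0]]]'|f
python3 g.py
```

```text
t: 5.95 tool_pos: [0.4967, -0.0233, 0.1141] contact_force: [-0.2, -0.6, 0.5] 
t: 6.05 tool_pos: [0.4966, -0.0244, 0.1141] contact_force: [-0.1, -0.4, 1.0] 
t: 6.15 tool_pos: [0.4966, -0.0254, 0.1141] contact_force: [-0.7, 0.9, 0.2] 
t: 6.25 tool_pos: [0.4965, -0.0264, 0.1141] contact_force: [0.1, -0.9, 0.4] 
t: 6.35 tool_pos: [0.4964, -0.0274, 0.1141] contact_force: [-0.0, -0.4, -0.0] 
t: 6.45 tool_pos: [0.4964, -0.0284, 0.1141] contact_force: [0.7, -0.7, -0.1] 
t 6.45 s 0.0277 lat 0.0001 z 0.1141 F [ 0.7 -0.7 -0.1] open 0.0002
```

Run:
```python
from h import *
from station import optics
d=optics.get_image("scene")["image"][160:222,265:345]
t=optics.get_image("top")["image"][190:260,215:305]
cv2.imwrite("pics/c2.png",np.hstack([cv2.resize(d,(400,310),interpolation=2),cv2.resize(t,(399,310),interpolation=2)]))
```

```text
(no output)
```

View pics/c2.png

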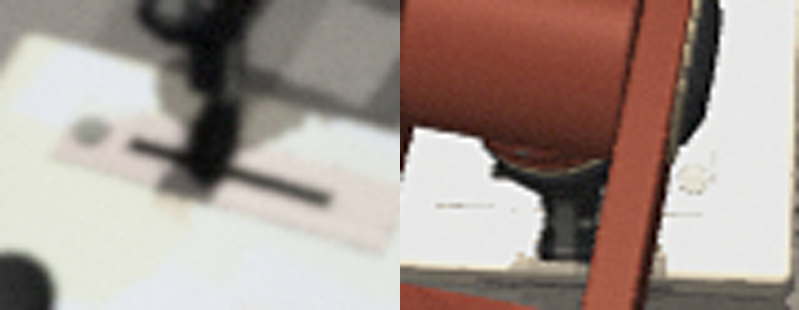

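Left, scene: a dark block at about (215,140) just where the TCP projects, with the slot visible on both sides of it. Right, top: the arm hides the lever. I'll check the reported TCP height against known landmarks in w1.

Run:
```python
from h import *
from station import ctrl,optics
o=ctrl.get_obs();d=optics.get_image("wrist");m=d["mount"];cv2.imwrite("pics/w2.png",d["image"])
M=R.from_rotvec(o["tool_rot"]).as_matrix()
def wp(P,p):
    c=np.linalg.inv(m)@np.r_[M.T@(np.array(P)-p),1];r=np.hypot(c[0],c[1]);th=np.arctan2(r,c[2]);return np.array([d["cx"]+d["fx"]*th*c[0]/r,d["cy"]+d["fy"]*th*c[1]/r]).round(1)
p0=np.array([.4988,.0103,.2466])
for P in ([.4529,.0965,.1],[.6443,.0833,.1],[.499,.024,.1]):print(wp(P,p0),wp(P,o["tool_pos"]))
print(m.round(4))
```

```text
[223.8 101.3] [187.9  31.1]
[411.8 106.3] [486.1  50.7]
[275.6 169.5] [274.2 142.9]
[[ 3.000e-04 -9.611e-01 -2.761e-01  6.970e-02]
 [ 1.000e+00  4.000e-04 -5.000e-04  7.000e-04]
 [ 6.000e-04 -2.761e-01  9.611e-01 -1.760e-01]
 [ 0.000e+00  0.000e+00  0.000e+00  1.000e+00]]
```

View pics/w2.png

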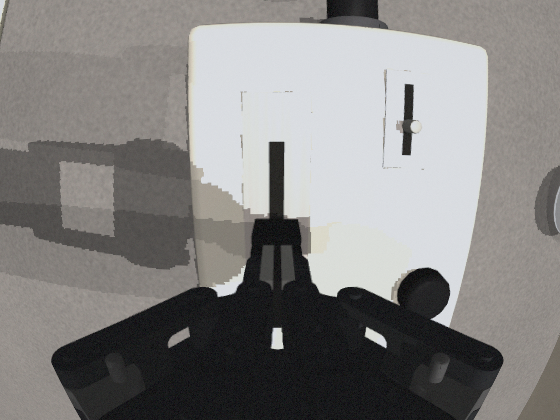

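The house corners and slot end match the predictions, so the wrist pose is right. The black block moves with the lever, so the shut tips may be passing above it. I'll zoom in with the contrast raised.

Run:
```python
from h import *
L=[]
for n in("w1","w2"):
    a=cv2.imread(f"pics/{n}.png")[200:300,227:327].astype(float)
    a=(255*(a/255)**.4).astype(np.uint8)
    L.append(cv2.resize(a,(400,400),interpolation=0))
cv2.imwrite("pics/z.png",np.hstack(L))
```

```text
(no output)
```

View pics/z.png

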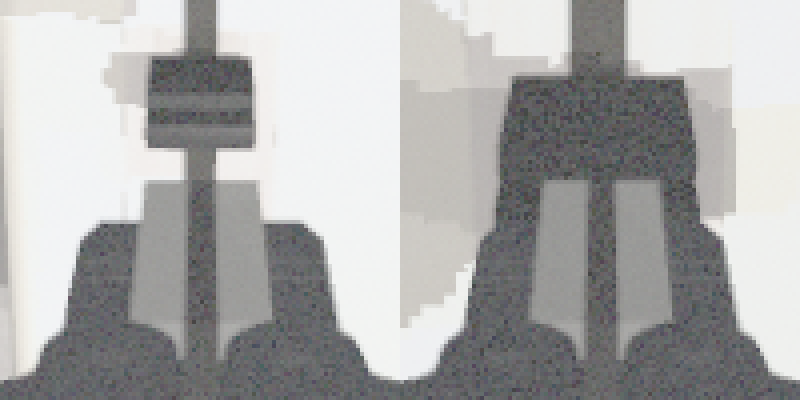

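Left, w1: the tips end at row 245, higher than the predicted TCP row of 236, with the lever separate at rows 213–237. Right, w2: the lever's whole far face shows below tips still at row 245. So the real fingertips end roughly 35 mm short of the nominal TCP and passed above the lever, which hasn't moved. I'll back off to the far side and descend carefully, feeling for contact.

```bash
f(){ grep -v -e tool_rot -e grip|tr '\n' ' ';echo; }
python3 -m jog '[[[0.01,0,-0.003],[0,0,0]],[[0.02,0,-0.003],[0,0,0]],[[0.03,0,-0.003],[0,0,0]],[[0.04,0,-0.003],[0,0,0]],[[0.04,0,-0.003],[0,0,0]]]'|f
python3 -m jog '[[[0,0,0.004],[0,0,0]],[[0,0,0.008],[0,0,0]],[[0,0,0.011],[0,0,0]],[[0,0,0.011],[0,0,0]],[[0,0,0.011],[0,0,0]]]'|f
python3 -m jog '[[[0,0,0.001],[0,0,0]],[[0,0,0.001],[0,0,0]]]'|f
python3 -m jog '[[[0,0,0.001],[0,0,0]],[[0,0,0.001],[0,0,0]]]'|f
python3 g.py
python3 - <<'E'
from h import *
from station import optics
cv2.imwrite("pics/w3.png",optics.get_image("wrist")["image"]);d=optics.get_image("scene");cv2.imwrite("pics/s3.png",d["image"])
a=cv2.imread("pics/w3.png")[180:280,227:327].astype(float);a=(255*(a/255)**.4).astype(np.uint8)
b=d["image"][150:220,265:345].astype(float);b=(255*(b/255)**.5).astype(np.uint8)
cv2.imwrite("pics/z3.png",np.hstack([cv2.resize(a,(350,350),interpolation=0),cv2.resize(b,(400,350),interpolation=2)]))
E
```

```text
t: 7.1 tool_pos: [0.4991, 0.0131, 0.117] contact_force: [0.8, -0.5, -0.0] opening: 0.0002 
t: 7.6 tool_pos: [0.499, 0.0113, 0.1059] contact_force: [-0.1, -0.2, 0.2] opening: -0.0001 
t: 7.8 tool_pos: [0.4991, 0.0115, 0.1051] contact_force: [-1.0, -0.5, 0.1] opening: -0.0001 
t: 8.0 tool_pos: [0.4991, 0.0116, 0.104] contact_force: [-0.1, 0.5, 0.1] opening: 0.0004 
t 8.0 s 0.0678 lat 0.0002 z 0.104 F [-0.1  0.5  0.1] open 0.0004
```

View pics/z3.png

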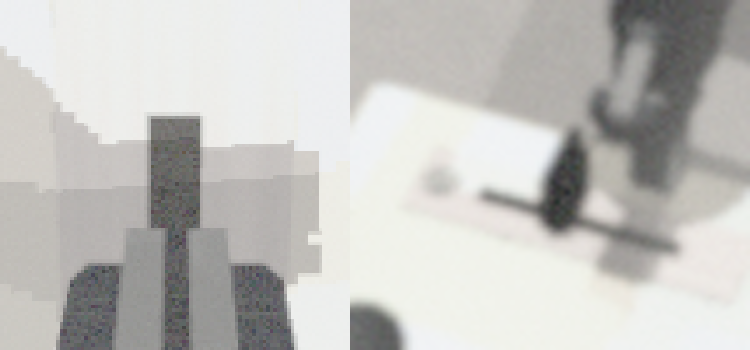

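Left, wrist: tips at row 245 with no lever ahead. Right, scene: the lever still stands at its original spot (567,180), and the fingertips end at (655,187), about 10 px above the slot. That puts the tips about 28 mm above it, so they sit about 26 mm short of the nominal TCP. I'll keep descending in small, force-checked steps.

```bash
f(){ grep -v -e tool_rot -e grip -e open|tr '\n' ' ';echo; }
python3 -m jog '[[[0,0,0.002],[0,0,0]],[[0,0,0.003],[0,0,0]],[[0,0,0.003],[0,0,0]]]'|f
python3 -m jog '[[[0,0,0.001],[0,0,0]],[[0,0,0.002],[0,0,0]],[[0,0,0.002],[0,0,0]]]'|f
python3 -m jog '[[[0,0,0.001],[0,0,0]],[[0,0,0.002],[0,0,0]],[[0,0,0.002],[0,0,0]]]'|f
python3 -m jog '[[[0,0,0.001],[0,0,0]],[[0,0,0.002],[0,0,0]],[[0,0,0.002],[0,0,0]]]'|f
python3 -m jog '[[[0,0,0.001],[0,0,0]],[[0,0,0.002],[0,0,0]],[[0,0,0.002],[0,0,0]]]'|f
python3 - <<'E'
from h import *
from station import optics,ctrl
d=optics.get_image("scene")
b=d["image"][150:220,310:345]
# darkness profile along finger image column
g=b.max(2);
for r in range(20,60,2):print(150+r,g[r,0:35:2])
z=ctrl.get_obs()["tool_pos"];print(z)
for dz in(0,.01,.02,.03,.04):print(dz,proj(d,z+[0,0,dz]).round(1),proj(d,[z[0],z[1],.1]).round(1))
E
```

```text
t: 8.4 tool_pos: [0.4989, 0.0116, 0.1008] contact_force: [0.0, -0.5, 0.2] 
t: 8.7 tool_pos: [0.499, 0.0116, 0.0989] contact_force: [0.5, 0.0, 0.1] 
t: 9.0 tool_pos: [0.499, 0.0116, 0.0969] contact_force: [0.6, -0.5, -0.4] 
t: 9.3 tool_pos: [0.499, 0.0116, 0.0949] contact_force: [0.0, -0.0, 0.9] 
t: 9.6 tool_pos: [0.499, 0.0116, 0.0929] contact_force: [0.3, 0.3, 0.7] 
170 [128 127 119 108 100 112 102  50  35  38  40  38  77 135 145 146 147 149]
172 [124 114  80  86 111 118  90  51  47  44  43  46  76 137 147 144 149 140]
174 [109  87  50  76 112 113  77  67  74  46  47  53  98 144 145 144 148 144]
176 [ 57  53  38  68 101  96  66  49  46  44  45  81 133 147 146 146 147 148]
178 [ 33  45  35  43  57  59  42  47  41  43  50  88 139 145 145 149 147 147]
180 [ 27  53  99  52  32  37  39  40  46  45  56  87 125 137 139 144 151 150]
182 [ 22  76 139 113  90  61  37  39  46  47  66  83 106 105 116 126 136 148]
184 [ 17  77 149 140 132  94  44  42  41  58  78 112 130 123 112 106 109 120]
186 [ 22  78 143 141 133  92  46  45  47  69  84 131 153 152 145 135 126 117]
188 [ 19  92 160 136 124  83
[... 326 characters left out ...]
29 172 196 212 216 220 221 221 223]
198 [202 199 185 141  91  71  62  58  67  85 146 209 222 221 222 221 220 221]
200 [207 204 181 124 105 104  97  92  87 101 141 209 221 223 220 221 223 221]
202 [215 203 154 111 107 106 110 117 149 198 204 220 221 222 223 222 223 219]
204 [230 216 154 119 117 112 110 124 180 218 221 222 222 219 220 221 218 219]
206 [230 222 200 187 152 128 127 147 192 212 215 217 221 223 223 219 214 223]
208 [229 226 222 219 213 195 175 196 226 226 221 214 212 212 216 221 216 227]
[0.49902067 0.01158064 0.0929792 ]
0 [324.3 200.6] [324.5 198.4]
0.01 [324.6 197.4] [324.5 198.4]
0.02 [324.9 194.1] [324.5 198.4]
0.03 [325.3 190.8] [324.5 198.4]
0.04 [325.6 187.5] [324.5 198.4]
```

```bash
f(){ grep -v -e tool_rot -e grip -e open|tr '\n' ' ';echo; }
python3 -m jog '[[[0,0,0.002],[0,0,0]],[[0,0,0.004],[0,0,0]],[[0,0,0.005],[0,0,0]],[[0,0,0.005],[0,0,0]]]'|f
python3 -m jog '[[[0,0,0.002],[0,0,0]],[[0,0,0.004],[0,0,0]],[[0,0,0.005],[0,0,0]],[[0,0,0.005],[0,0,0]]]'|f
python3 -m jog '[[[-0.003,0,0],[0,0,0]],[[-0.006,0,0],[0,0,0]],[[-0.009,0,0],[0,0,0]],[[-0.012,0,0],[0,0,0]],[[-0.012,0,0],[0,0,0]]]'|f
python3 -m jog '[[[-0.002,0,0],[0,0,0]],[[-0.004,0,0],[0,0,0]],[[-0.004,0,0],[0,0,0]]]'|f
python3 g.py 0.05 0.083
```

```text
t: 10.05 tool_pos: [0.4989, 0.0116, 0.0878] contact_force: [0.7, -0.0, 0.8] 
t: 10.45 tool_pos: [0.4989, 0.0116, 0.0828] contact_force: [0.2, -0.7, -0.3] 
t: 10.95 tool_pos: [0.4983, -0.0008, 0.0832] contact_force: [-0.9, -0.4, -1.1] 
t: 11.25 tool_pos: [0.498, -0.0046, 0.0831] contact_force: [-0.6, -0.7, -0.4] 
t 11.25 s 0.0516 lat 0.0002 z 0.0831 F [-0.6 -0.7 -0.4] open 0.0
shift [-0.0016 -0.0002  0.0001] turn [ 0.      0.     -0.0032]
```

Creep to contact in 1 mm rows.

```bash
f(){ grep -v -e tool_rot -e grip -e open|tr '\n' ' ';echo; }
for i in 1 2 3 4 5 6 7; do python3 -m jog '[[[-0.001,0,0],[0,0,0]],[[-0.001,0,0],[0,0,0]]]'|f; done; python3 g.py
```

```text
t: 11.45 tool_pos: [0.4979, -0.0054, 0.0831] contact_force: [0.4, 0.2, -0.4] 
t: 11.65 tool_pos: [0.4979, -0.0064, 0.0831] contact_force: [0.1, 1.3, -0.8] 
t: 11.85 tool_pos: [0.4978, -0.0074, 0.0831] contact_force: [-0.2, -0.9, -0.2] 
t: 12.05 tool_pos: [0.4977, -0.0085, 0.0831] contact_force: [0.1, 0.4, 0.4] 
t: 12.25 tool_pos: [0.4977, -0.0094, 0.0831] contact_force: [-0.5, 0.8, 0.2] 
t: 12.45 tool_pos: [0.4976, -0.0098, 0.0831] contact_force: [-0.1, 4.0, 0.2] 
t: 12.65 tool_pos: [0.4976, -0.0102, 0.0832] contact_force: [0.5, 6.4, 0.2] 
t 12.65 s 0.046 lat 0.0002 z 0.0832 F [0.5 6.4 0.2] open -0.0005
```

Contact at TCP s≈0.0465, as predicted for the second notch. I'll push on through the clicks to home.

```bash
f(){ grep -v -e tool_rot -e grip -e open|tr '\n' ' ';echo; }
for i in 1 2 3 4 5 6 7 8 9 10 11; do python3 -m jog '[[[-0.001,0,0],[0,0,0]],[[-0.001,0,0],[0,0,0]]]'|f; done; python3 g.py
```

```text
t: 12.85 tool_pos: [0.4976, -0.0106, 0.0832] contact_force: [0.6, 8.0, 1.0] 
t: 13.05 tool_pos: [0.4975, -0.0119, 0.0832] contact_force: [0.6, 5.2, 0.4] 
t: 13.25 tool_pos: [0.4973, -0.0136, 0.0831] contact_force: [-0.4, 4.7, 0.8] 
t: 13.45 tool_pos: [0.4972, -0.0157, 0.0831] contact_force: [0.8, 0.7, 0.3] 
t: 13.65 tool_pos: [0.4971, -0.0171, 0.0831] contact_force: [0.3, -1.1, -0.4] 
t: 13.85 tool_pos: [0.4971, -0.0179, 0.0831] contact_force: [0.5, -0.7, 0.1] 
t: 14.05 tool_pos: [0.497, -0.0186, 0.0831] contact_force: [-1.1, 0.1, -0.0] 
t: 14.25 tool_pos: [0.497, -0.0195, 0.0831] contact_force: [0.1, -0.3, 0.7] 
t: 14.45 tool_pos: [0.4969, -0.0204, 0.0831] contact_force: [0.6, -0.3, 0.3] 
t: 14.65 tool_pos: [0.4968, -0.0214, 0.0831] contact_force: [-0.6, -0.5, -0.3] 
t: 14.85 tool_pos: [0.4967, -0.0224, 0.0831] contact_force: [0.3, -0.3, 0.4] 
t 14.85 s 0.0337 lat 0.0001 z 0.0831 F [ 0.3 -0.3  0.4] open -0.0001
```

```bash
f(){ grep -v -e tool_rot -e grip -e open|tr '\n' ' ';echo; }
for i in 1 2 3 4 5 6 7 8 9 10 11 12 13; do python3 -m jog '[[[-0.001,0,0],[0,0,0]],[[-0.001,0,0],[0,0,0]]]'|f; done; python3 g.py
```

```text
t: 15.05 tool_pos: [0.4967, -0.0234, 0.0831] contact_force: [0.6, 0.4, 0.8] 
t: 15.25 tool_pos: [0.4967, -0.0238, 0.0831] contact_force: [-0.1, 2.3, -0.4] 
t: 15.45 tool_pos: [0.4967, -0.0242, 0.0832] contact_force: [-0.3, 5.4, 1.8] 
t: 15.65 tool_pos: [0.4966, -0.0246, 0.0832] contact_force: [0.1, 7.8, 1.9] 
t: 15.85 tool_pos: [0.4965, -0.0258, 0.0832] contact_force: [0.2, 6.5, 0.2] 
t: 16.05 tool_pos: [0.4964, -0.0273, 0.0832] contact_force: [-0.2, 4.4, 0.7] 
t: 16.25 tool_pos: [0.4963, -0.029, 0.0831] contact_force: [-0.5, 2.5, 0.8] 
t: 16.45 tool_pos: [0.4962, -0.0309, 0.0831] contact_force: [0.1, 0.1, 0.7] 
t: 16.65 tool_pos: [0.4961, -0.032, 0.0831] contact_force: [0.1, -0.6, 0.1] 
t: 16.85 tool_pos: [0.4961, -0.0327, 0.0831] contact_force: [0.9, 0.0, -0.1] 
t: 17.05 tool_pos: [0.496, -0.0335, 0.0831] contact_force: [-0.3, -0.2, 0.3] 
t: 17.25 tool_pos: [0.4959, -0.0344, 0.0831] contact_force: [0.8, 0.4, -0.7] 
t: 17.45 tool_pos: [0.4959, -0.0354, 0.0831] contact_force: [0.2, -0.5, -0.3] 
t 17.45 s 0.0207 lat 0.0001 z 0.0831 F [ 0.2 -0.5 -0.3] open -0.0003
```

Second click passed (now at home by snap); push to feel the stop.

```bash
f(){ grep -v -e tool_rot -e grip -e open|tr '\n' ' ';echo; }
for i in 1 2 3 4 5 ; do python3 -m jog '[[[-0.001,0,0],[0,0,0]],[[-0.001,0,0],[0,0,0]]]'|f; done; python3 g.py
```

```text
t: 17.65 tool_pos: [0.4958, -0.0364, 0.0831] contact_force: [-0.1, 0.5, -0.4] 
t: 17.85 tool_pos: [0.4957, -0.0374, 0.0831] contact_force: [0.6, -0.6, 0.2] 
t: 18.05 tool_pos: [0.4957, -0.0376, 0.0831] contact_force: [0.0, 3.9, 0.4] 
t: 18.25 tool_pos: [0.4957, -0.0376, 0.0832] contact_force: [1.1, 7.6, 1.0] 
t: 18.45 tool_pos: [0.4957, -0.0376, 0.0832] contact_force: [1.1, 10.4, 1.4] 
t 18.45 s 0.0185 lat 0.0001 z 0.0832 F [ 1.1 10.4  1.4] open 0.0001
```

Firm stop at y=-0.0376: the lever is home. I'll back off, go over the top and come down on the home side.

```bash
f(){ grep -v -e tool_rot -e grip -e open|tr '\n' ' ';echo; }
python3 -m jog '[[[0.006,0,0],[0,0,0]],[[0.015,0,0],[0,0,0]],[[0.015,0,-0.02],[0,0,0]],[[0.015,0,-0.05],[0,0,0]],[[0.015,0,-0.055],[0,0,0]]]'|f
python3 -m jog '[[[0,0,0],[0,0,0]],[[-0.02,0,0],[0,0,0]],[[-0.045,0,0],[0,0,0]],[[-0.07,0,0],[0,0,0]],[[-0.07,0,0],[0,0,0]]]'|f
python3 g.py -0.04 0.083
```

```text
t: 18.95 tool_pos: [0.499, -0.0257, 0.142] contact_force: [0.3, 0.0, 0.9] 
t: 19.45 tool_pos: [0.4906, -0.0969, 0.1363] contact_force: [-0.1, 0.1, -0.2] 
t 19.45 s -0.041 lat -0.0011 z 0.1363 F [-0.1  0.1 -0.2] open -0.0001
shift [0.001  0.0013 0.0533] turn [-0.0027  0.0003 -0.0061]
```

```bash
f(){ grep -v -e tool_rot -e grip -e open|tr '\n' ' ';echo; }
python3 -m jog '[[[0,0,0.015],[0,0,0]],[[0,0,0.03],[0,0,0]],[[0,0,0.045],[0,0,0]],[[0,0,0.053],[0,0,0]],[[0,0,0.053],[0,0,0]]]'|f
python3 -m jog '[[[0.003,0,0],[0,0,0]],[[0.006,0,0],[0,0,0]],[[0.009,0,0],[0,0,0]],[[0.012,0,0],[0,0,0]],[[0.012,0,0],[0,0,0]]]'|f
python3 -m jog '[[[0.002,0,0],[0,0,0]],[[0.004,0,0],[0,0,0]],[[0.004,0,0],[0,0,0]]]'|f
python3 g.py -0.0185 0.083
```

```text
t: 19.95 tool_pos: [0.4901, -0.0941, 0.0825] contact_force: [-0.4, 0.7, 0.4] 
t: 20.45 tool_pos: [0.4928, -0.0828, 0.0855] contact_force: [0.1, 0.1, -0.1] 
t: 20.75 tool_pos: [0.4928, -0.079, 0.0851] contact_force: [0.7, -0.2, 0.9] 
t 20.75 s -0.023 lat -0.0001 z 0.0851 F [ 0.7 -0.2  0.9] open 0.0001
shift [0.0045 0.0001 0.0021] turn [-0.0001 -0.0001 -0.0028]
```

```bash
f(){ grep -v -e tool_rot -e grip -e open|tr '\n' ' ';echo; }
for i in 1 2 3 4 5 6 7 8 9 10 11 12 13 14; do python3 -m jog '[[[0.001,0,0],[0,0,0]],[[0.001,0,0],[0,0,0]]]'|f; done; python3 g.py
```

```text
t: 20.95 tool_pos: [0.4929, -0.0782, 0.085] contact_force: [0.2, -0.9, 0.2] 
t: 21.15 tool_pos: [0.493, -0.0772, 0.0851] contact_force: [-0.3, -0.3, -0.5] 
t: 21.35 tool_pos: [0.4931, -0.0761, 0.0851] contact_force: [0.1, 0.2, 0.2] 
t: 21.55 tool_pos: [0.4931, -0.0751, 0.0851] contact_force: [0.6, -0.8, 1.1] 
t: 21.75 tool_pos: [0.4932, -0.0741, 0.0851] contact_force: [0.7, 1.3, 0.4] 
t: 21.95 tool_pos: [0.4932, -0.0733, 0.0851] contact_force: [-0.1, -1.8, -0.4] 
t: 22.15 tool_pos: [0.4933, -0.073, 0.0852] contact_force: [-0.1, -4.8, -0.4] 
t: 22.35 tool_pos: [0.4933, -0.0726, 0.0852] contact_force: [-0.2, -6.7, -0.4] 
t: 22.55 tool_pos: [0.4934, -0.0718, 0.0852] contact_force: [-0.3, -6.3, -0.5] 
t: 22.75 tool_pos: [0.4935, -0.0703, 0.0852] contact_force: [0.1, -5.0, -0.9] 
t: 22.95 tool_pos: [0.4936, -0.0688, 0.0852] contact_force: [-0.3, -1.5, 0.1] 
t: 23.15 tool_pos: [0.4937, -0.0669, 0.0851] contact_force: [0.2, -1.9, 0.7] 
t: 23.35 tool_pos: [0.4938, -0.0654, 0.0851] contact_force: [0.7, 0.3, -0.0] 
t: 23.55 tool_pos: [0.4938, -0.0647, 0.085] contact_force: [-0.2, -0.7, -0.1] 
t 23.55 s -0.0086 lat -0.0001 z 0.085 F [-0.2 -0.7 -0.1] open -0.0002
```

First click done. Next, the second.

```bash
f(){ grep -v -e tool_rot -e grip -e open|tr '\n' ' ';echo; }
for i in 1 2 3 4 5 6 7 8 9 10 11 12 13 14; do python3 -m jog '[[[0.001,0,0],[0,0,0]],[[0.001,0,0],[0,0,0]]]'|f; done; python3 g.py
```

```text
t: 23.75 tool_pos: [0.4939, -0.064, 0.0851] contact_force: [0.2, 0.2, -0.2] 
t: 23.95 tool_pos: [0.4939, -0.0631, 0.0851] contact_force: [-0.6, -1.1, 1.4] 
t: 24.15 tool_pos: [0.494, -0.0621, 0.0851] contact_force: [-0.0, 1.1, -0.2] 
t: 24.35 tool_pos: [0.4941, -0.0612, 0.0851] contact_force: [0.3, -0.9, -0.8] 
t: 24.55 tool_pos: [0.4942, -0.0602, 0.0851] contact_force: [0.6, 0.1, 0.1] 
t: 24.75 tool_pos: [0.4942, -0.0593, 0.0851] contact_force: [-0.7, -1.2, -1.0] 
t: 24.95 tool_pos: [0.4943, -0.059, 0.0852] contact_force: [-0.4, -3.7, -0.1] 
t: 25.15 tool_pos: [0.4943, -0.0585, 0.0852] contact_force: [-0.7, -6.3, -0.1] 
t: 25.35 tool_pos: [0.4943, -0.0578, 0.0852] contact_force: [-1.0, -6.4, -0.1] 
t: 25.55 tool_pos: [0.4945, -0.0564, 0.0852] contact_force: [-0.4, -4.2, -1.3] 
t: 25.75 tool_pos: [0.4945, -0.055, 0.0852] contact_force: [-0.4, -3.8, 0.5] 
t: 25.95 tool_pos: [0.4947, -0.0529, 0.0851] contact_force: [-1.0, -1.1, 0.3] 
t: 26.15 tool_pos: [0.4947, -0.0514, 0.0851] contact_force: [0.3, -0.3, 0.5] 
t: 26.35 tool_pos: [0.4948, -0.0507, 0.085] contact_force: [0.9, 0.6, 0.0] 
t 26.35 s 0.0054 lat -0.0 z 0.085 F [0.9 0.6 0. ] open 0.0002
```

Second click done. Third: stop right after it, at y≈-0.037.

```bash
f(){ grep -v -e tool_rot -e grip -e open|tr '\n' ' ';echo; }
for i in 1 2 3 4 5 6 7 8 9 10 11 12 13; do python3 -m jog '[[[0.001,0,0],[0,0,0]],[[0.001,0,0],[0,0,0]]]'|f; done; python3 g.py
```

```text
t: 26.55 tool_pos: [0.4948, -0.05, 0.085] contact_force: [-0.2, -0.7, -0.5] 
t: 26.75 tool_pos: [0.4949, -0.0491, 0.0851] contact_force: [-0.2, -0.7, 0.2] 
t: 26.95 tool_pos: [0.495, -0.0482, 0.0851] contact_force: [-0.4, -0.9, 0.1] 
t: 27.15 tool_pos: [0.495, -0.0472, 0.0851] contact_force: [-0.1, -0.3, -0.1] 
t: 27.35 tool_pos: [0.4951, -0.0462, 0.0851] contact_force: [0.1, -0.0, -0.2] 
t: 27.55 tool_pos: [0.4952, -0.0453, 0.0851] contact_force: [-0.3, -1.7, -0.5] 
t: 27.75 tool_pos: [0.4952, -0.0449, 0.0851] contact_force: [-0.4, -4.4, 0.5] 
t: 27.95 tool_pos: [0.4953, -0.0446, 0.0852] contact_force: [-0.5, -6.4, -0.2] 
t: 28.15 tool_pos: [0.4953, -0.0438, 0.0852] contact_force: [-0.5, -6.5, -0.4] 
t: 28.35 tool_pos: [0.4954, -0.0424, 0.0852] contact_force: [0.5, -5.1, 0.4] 
t: 28.55 tool_pos: [0.4955, -0.041, 0.0852] contact_force: [-0.6, -3.9, 0.1] 
t: 28.75 tool_pos: [0.4957, -0.0389, 0.0851] contact_force: [-0.5, -1.5, 0.2] 
t: 28.95 tool_pos: [0.4957, -0.0375, 0.0851] contact_force: [-0.5, 0.3, -0.5] 
t 28.95 s 0.0186 lat 0.0001 z 0.0851 F [-0.5  0.3 -0.5] open 0.0002
```

```bash
f(){ grep -v -e tool_rot -e grip -e open|tr '\n' ' ';echo; }
python3 -m jog '[[[-0.008,0,0],[0,0,0]],[[-0.02,0,0],[0,0,0]],[[-0.025,0,-0.01],[0,0,0]],[[-0.025,0,-0.04],[0,0,0]],[[-0.025,0,-0.08],[0,0,0]]]'|f
python3 -m jog '[[[-0.02,0,-0.04],[0,0,0]],[[-0.06,0,-0.06],[0,0,0]],[[-0.1,0,-0.06],[0,0,0]],[[-0.14,0,-0.06],[0,0,0]],[[-0.14,0,-0.06],[0,0,0]]]'|f
python3 - <<'E'
from h import *
from station import optics
d=optics.get_image("scene")
b=cv2.resize(d["image"][160:285,225:385],None,fx=4.8,fy=4.8,interpolation=cv2.INTER_CUBIC)
cv2.imwrite("pics/f.png",b)
S0=np.array([.4925,-.085]);Y=-.066;u=np.array([-np.sin(Y),np.cos(Y)])
for s in(.028,.042,.056):
    for z in(.1,.144):print(s,z,((proj(d,np.r_[S0+u*(s+.029),z])-[225,160]+.5)*4.8).round())
E
```

```text
t: 29.45 tool_pos: [0.4923, -0.0635, 0.1643] contact_force: [1.0, -0.0, 0.3] 
t: 29.95 tool_pos: [0.4837, -0.2072, 0.2262] contact_force: [-0.1, 1.4, -0.6] 
0.028 0.1 [396. 162.]
0.028 0.144 [399.  92.]
0.042 0.1 [425. 171.]
0.042 0.144 [430. 100.]
0.056 0.1 [455. 179.]
0.056 0.144 [461. 109.]
```

View pics/f.png

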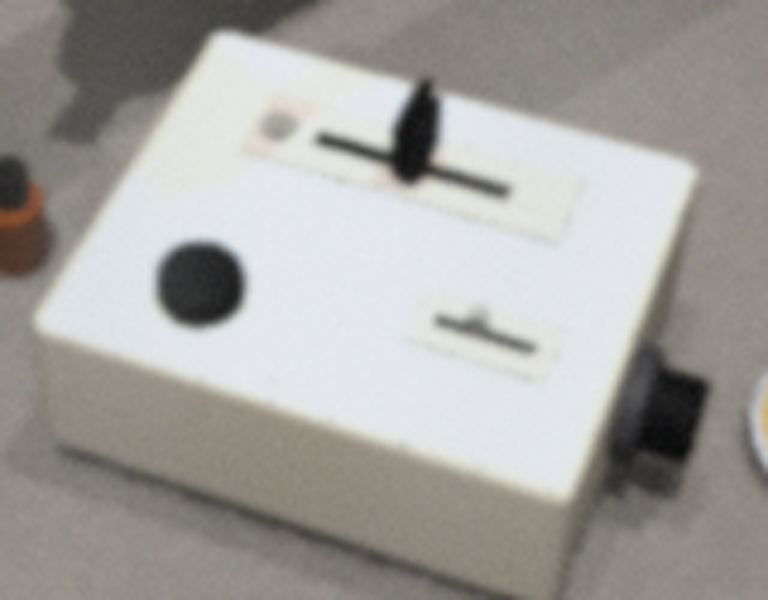

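The lever appears to have shifted only about 19 px from its initial image, against 30 px expected for one notch. I'll measure that numerically, also checking that the pin and bystanders are unmoved.

Run:
```python
from h import *
from station import optics,ctrl
S0=np.array([.4925,-.085]);Y=-.066;u=np.array([-np.sin(Y),np.cos(Y)]);w=np.array([u[1],-u[0]])
for n,box in(("scene",(165,205,285,330)),("top",(215,245,225,280))):
    for lab,d in(("old",pickle.load(open(n+".pkl","rb"))),("new",optics.get_image(n))):
        pickle.dump(d,open(f"{n}_{lab}2.pkl","wb"))
        r0,r1,c0,c1=box;g=d["image"][r0:r1,c0:c1].max(2)
        m=(g<90).astype(np.uint8);m=cv2.morphologyEx(m,cv2.MORPH_OPEN,np.ones((4,4),np.uint8))
        k,l,st,c=cv2.connectedComponentsWithStats(m)
        for i in range(1,k):
            if st[i,4]>15:
                p=c[i]+[c0,r0];P=plane(d,*p,.12);print(n,lab,st[i],p.round(2),"s",((P[:2]-S0)@u-.029).round(4))
    a=pickle.load(open(f"{n}_old2.pkl","rb"))["image"].astype(int);b=d["image"].astype(int)
    df=(cv2.blur(np.abs(a-b).max(2).astype(np.float32),(3,3))>40).astype(np.uint8)
    k,l,st,c=cv2.connectedComponentsWithStats(df);print([tuple(x) for x in st[1:] if x[4]>12])
print(ctrl.get_obs()["t"])
```

```text
scene old [ 19  14   9  18 126] [308.42 188.13] s 0.0316
scene new [ 23  16   9  17 121] [312.07 189.18] s 0.0398
[(np.int32(97), np.int32(0), np.int32(62), np.int32(29), np.int32(748)), (np.int32(190), np.int32(0), np.int32(52), np.int32(115), np.int32(3946)), (np.int32(335), np.int32(0), np.int32(15), np.int32(44), np.int32(437)), (np.int32(351), np.int32(0), np.int32(4), np.int32(5), np.int32(18)), (np.int32(427), np.int32(0), np.int32(48), np.int32(33), np.int32(1211)), (np.int32(355), np.int32(15), np.int32(112), np.int32(126), np.int32(6114)), (np.int32(136), np.int32(50), np.int32(22), np.int32(25), np.int32(326)), (np.int32(165), np.int32(69), np.int32(38), np.int32(25), np.int32(601)), (np.int32(348), np.int32(69), np.int32(6), np.int32(20), np.int32(43)), (np.int32(388), np.int32(70), np.int32(8), np.int32(22), np.int32(121)), (np.int32(236), np.int32(75), np.int32(106), np.int32(18), np.int32(1653)), (np.int32(392), np.int32(89), np.int32(6), np.int32(6), np.int32(17)), (np.int32(328), np.int32(101), np.int32(8), np.int32(8), np.int32(46)), (np.int32(234), np.int32(109), n
[... 440 characters left out ...]
top old [45 14  4  4 16] [271.5 230.5] s -0.008
top new [26  8  7 13 79] [254.29 228.95] s 0.0328
[(np.int32(121), np.int32(133), np.int32(343), np.int32(287), np.int32(33842)), (np.int32(250), np.int32(220), np.int32(12), np.int32(9), np.int32(82)), (np.int32(249), np.int32(230), np.int32(6), np.int32(6), np.int32(28)), (np.int32(256), np.int32(230), np.int32(6), np.int32(10), np.int32(45)), (np.int32(484), np.int32(325), np.int32(76), np.int32(77), np.int32(2550)), (np.int32(507), np.int32(328), np.int32(15), np.int32(13), np.int32(71)), (np.int32(405), np.int32(381), np.int32(115), np.int32(39), np.int32(2263)), (np.int32(549), np.int32(415), np.int32(11), np.int32(5), np.int32(39))]
30.1
```

The lever sits at about 36 mm: it paused just past the crest between notches 2 and 3, exactly where I stopped. Nothing else has moved. I'll go back behind it and nudge about 3 mm further, which is safe because the fourth notch needs about 12 mm more.

```bash
f(){ grep -v -e tool_rot -e grip -e open|tr '\n' ' ';echo; }
python3 -m jog '[[[0.04,0,0],[0,0,0]],[[0.08,0,0.02],[0,0,0]],[[0.11,0,0.05],[0,0,0]],[[0.12,0,0.07],[0,0,0]],[[0.12,0,0.07],[0,0,0]]]'|f
python3 g.py -0.02 0.085
```

```text
t: 30.6 tool_pos: [0.4901, -0.0798, 0.1516] contact_force: [-0.8, 0.6, 0.3] 
t 30.6 s -0.024 lat -0.0027 z 0.1516 F [-0.8  0.6  0.3] open -0.0002
shift [0.0039 0.0032 0.0665] turn [-0.0065 -0.0022  0.0015]
```

```bash
f(){ grep -v -e tool_rot -e grip -e open|tr '\n' ' ';echo; }
python3 -m jog '[[[0,0,0],[0,0,0]],[[0,0,0.025],[0,0,0]],[[0,0,0.05],[0,0,0]],[[0,0,0.068],[0,0,0]],[[0,0,0.068],[0,0,0]]]'|f
python3 -m jog '[[[0.004,0,0],[0,0,0]],[[0.008,0,0],[0,0,0]],[[0.008,0,0],[0,0,0]]]'|f
python3 g.py 0.015 0.085
```

```text
t: 31.1 tool_pos: [0.4916, -0.0835, 0.0861] contact_force: [0.1, 0.1, 0.1] 
t: 31.4 tool_pos: [0.4944, -0.0752, 0.089] contact_force: [0.6, 0.2, 0.0] 
t 31.4 s -0.0191 lat 0.0012 z 0.089 F [0.6 0.2 0. ] open -0.0001
shift [ 0.0341 -0.0013  0.004 ] turn [ 0.0031  0.0006 -0.0025]
```

```bash
f(){ grep -v -e tool_rot -e grip -e open|tr '\n' ' ';echo; }
python3 -m jog '[[[0.006,0,0.002],[0,0,0]],[[0.014,0,0.004],[0,0,0]],[[0.022,0,0.004],[0,0,0]],[[0.029,0,0.004],[0,0,0]],[[0.029,0,0.004],[0,0,0]]]'|f
for i in 1 2 3 4 ; do python3 -m jog '[[[0.001,0,0],[0,0,0]],[[0.002,0,0],[0,0,0]],[[0.002,0,0],[0,0,0]]]'|f; done; python3 g.py
```

```text
t: 31.9 tool_pos: [0.4951, -0.0452, 0.083] contact_force: [-0.7, 0.2, -0.6] 
t: 32.2 tool_pos: [0.4953, -0.0444, 0.0831] contact_force: [-0.5, 0.4, 0.1] 
t: 32.5 tool_pos: [0.4954, -0.0423, 0.0831] contact_force: [0.2, 0.4, 0.1] 
t: 32.8 tool_pos: [0.4955, -0.0402, 0.0831] contact_force: [-0.1, 0.3, -0.5] 
t: 33.1 tool_pos: [0.4957, -0.0382, 0.0831] contact_force: [-1.2, -0.6, 0.4] 
t 33.1 s 0.0179 lat 0.0001 z 0.0831 F [-1.2 -0.6  0.4] open -0.0
```

Now the nudge to y≈-0.034.

```bash
f(){ grep -v -e tool_rot -e grip -e open|tr '\n' ' ';echo; }
for i in 1 2 3 4 ; do python3 -m jog '[[[0.001,0,0],[0,0,0]],[[0.001,0,0],[0,0,0]]]'|f; done
python3 - <<'E'
from h import *
from station import optics
d=optics.get_image("top")["image"][215:245,225:280].max(2)
print((d[10:18]<90).sum(0))
E
```

```text
t: 33.3 tool_pos: [0.4957, -0.0372, 0.0831] contact_force: [0.5, -1.1, -0.1] 
t: 33.5 tool_pos: [0.4958, -0.0362, 0.0831] contact_force: [0.2, 0.1, -0.6] 
t: 33.7 tool_pos: [0.4959, -0.0352, 0.0831] contact_force: [0.0, -0.1, 0.3] 
t: 33.9 tool_pos: [0.4959, -0.0342, 0.0831] contact_force: [1.0, 0.1, -0.2] 
[0 0 0 0 0 0 0 0 0 0 0 3 3 3 4 5 5 6 7 7 8 7 8 8 7 7 7 7 8 8 8 7 7 8 8 7 8
 7 8 8 8 8 2 0 0 0 0 0 0 0 0 0 1 6 5]
```

```bash
f(){ grep -v -e tool_rot -e grip -e open|tr '\n' ' ';echo; }
python3 -m jog '[[[-0.008,0,0],[0,0,0]],[[-0.02,0,0],[0,0,0]],[[-0.025,0,-0.01],[0,0,0]],[[-0.025,0,-0.04],[0,0,0]],[[-0.025,0,-0.08],[0,0,0]]]'|f
python3 -m jog '[[[-0.02,0,-0.04],[0,0,0]],[[-0.06,0,-0.06],[0,0,0]],[[-0.1,0,-0.06],[0,0,0]],[[-0.14,0,-0.06],[0,0,0]],[[-0.14,0,-0.06],[0,0,0]]]'|f
cat > m.py <<'E'
from h import *
from station import optics,ctrl
S0=np.array([.4925,-.085]);Y=-.066;u=np.array([-np.sin(Y),np.cos(Y)])
for n,box in(("scene",(165,205,285,330)),("top",(215,245,225,280))):
    d=optics.get_image(n);r0,r1,c0,c1=box
    m=(d["image"][r0:r1,c0:c1].max(2)<90).astype(np.uint8);m=cv2.morphologyEx(m,cv2.MORPH_OPEN,np.ones((4,4),np.uint8))
    k,l,st,c=cv2.connectedComponentsWithStats(m)
    for i in range(1,k):
        if st[i,4]>60:
            p=c[i]+[c0,r0];P=plane(d,*p,.12);print(n,st[i],p.round(2),"s",((P[:2]-S0)@u-.029).round(4))
print(ctrl.get_obs()["t"])
E
python3 m.py
```

```text
t: 34.45 tool_pos: [0.4925, -0.0597, 0.1624] contact_force: [1.0, 0.6, -0.3] 
t: 34.95 tool_pos: [0.484, -0.2033, 0.2243] contact_force: [0.3, -0.3, -1.1] 
scene [ 25  16   9  18 122] [314.57 190.14] s 0.0456
top [23  8  8 12 79] [251.76 228.8 ] s 0.0388
35.05
```

The lever is now +14 mm from its initial second notch in both views, so it rests in the third notch.

```bash
python3 -m jog '[[[0,0,0],[0,0,0]],[[0,0,0],[0,0,0]],[[0,0,0],[0,0,0]]]' | head -1; python3 m.py; python3 -c "
from station import job
print(job.finish_job())"
```

```text
t: 35.35
scene [ 25  16   9  18 123] [314.54 190.12] s 0.0455
top [21  8 10 12 87] [251.28 228.86] s 0.0399
35.45
the job is handed in; nothing more can be done
None
```

The lever went fully home, then back three clicks, and both cameras show it resting in the third notch; it paused between the second and third until a short second nudge, the shutter pin and bystanders showed no movement in a check just before that nudge, I viewed 11 pictures instead of the allowed 10, and the job was handed in at about 35 s.

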